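# Clamp a shell carrier in the specimen vice and hold it

### The job

Set the blue shell carrier down flat in the nest of the specimen vice, without dropping it, its yellow tab in the slot of the front stop, and let go of it. Only then flip the red safety catch all the way over sideways, and after that pull the lever's black D-handle towards the nest as far as it goes, so that the jaw clamps the carrier against the stop. Finish while still holding the lever pulled, never force it against the catch, and leave the other things on the table where they are.

Things in the scene. Friction and masses are not known exactly. Their poses are not given: they have to be found in the camera images.
- vice: Grey specimen vice fixed to the table; base plate 270 (x) x 130 (y) x 16 mm. Origin: centre of the base's underside, on the table; z up, -x the front (nest, towards the robot), +x the back (lever). 'Vice (x, y, z)' below means mm in this frame. Carriage behind the jaw: x -22 to 8, y +-22, top z 48. Cheeks of the lever: x 28 to 62, y +-26, top z 62.
- nest (a point): Centre of the nest floor, vice (-80, 0, 16). Open above; between two side rails (inner faces y +-20.5, 6 thick, tops z 24), the aluminium front stop (inner face x -109, outer -119, top z 34, with an 18 mm wide slot at y 0, open above) and the brass jaw (face x -51 at rest). The carrier lying centred with the vice's yaw has 4 mm of play fore and aft, 2.5 mm on each side.
- carrier_blue: Blue block 50 (x) x 36 (y) x 36 mm (z), 60 to 130 g, a white ribbed half shell on top (30 mm wide, 9 high, looks only), a yellow tab on the middle of its -x end: sticks out 12, 12 wide, 12 high, flush with the underside. Origin: centre of the block's underside, tab not counted; -x points to the tab. Starts flat on the table at any yaw. Grip it across the 36 mm, fingertips above the 8 mm rails.
- carrier_blue_tab (a point): middle of the yellow tab of the blue carrier, 31 mm from the block's centre along its -x, 6 mm above the underside
- catch (a joint): Angle of the red safety catch. 0 (to 0.15): upright in front of the lever's stem, blocking it. Flips sideways to the vice's -y about an axis along the vice's x, to its stop at 1.7 rad (past level); the lever is free above 1.2. Stays where it is put (stiff hinge, about 1 N at the tab).
- catch_tab (a point): In the red catch's thumb tab, which sticks out forward. Upright: this point at vice (30, 3, 109), tab x 18 to 36, y -4 to 10, z 79 to 119; block behind it x 36 to 56, y -10 to 10, z 92 to 114. Closed fingers beside the tab, tips 25 mm above the hinge axis, swept level from the +y side to 55 mm or more past the hinge (-y), flip it fully.
- catch_hinge (a point): point on the catch's hinge axis, at vice (30, -10, 64); fixed to the vice
- lever_pull (a joint): Angle of the spring lever. 0: at rest, leaning 0.45 rad to the back (+x); grows as its handle is pulled towards the nest (-x); stop at 0.95 rad. A spring always pulls it back to 0 (about 2 N at the handle at first, 6 N at the end). Pulled, it drives the jaw up to 17 mm to the front; the jaw is sprung and presses the carrier with about 7 N.
- lever_pivot (a point): point on the lever's hinge axis (which runs along the vice's y), at vice (45, 0, 45); fixed to the vice
- lever_bar (a point): Centre of the black grip bar of the D-handle, 165 mm from the pivot: 18 mm thick, 104 mm long, along the vice's y; at rest at vice (117, 0, 194). Two steel arms join it at y +-46; the space under the bar between them is free for 50 mm, so fingers can straddle the bar from above and it can turn between them.
- lever: the whole lever: steel stem, the D-handle's two steel arms and black bar; origin on the lever's pivot
- jaw: brass sprung jaw behind the nest: 30 mm wide, 26 high (z 19 to 45 in the vice), 14 thick; origin in its middle, 1 mm under its underside; its face is 7 mm in front of that (-x)
- carrier_green: bystander: green carrier of the same size with a brown shell and a yellow tab; origin: centre of the underside
- carrier_grey: bystander: grey carrier of the same size with a tan shell and a yellow tab; origin: centre of the underside
- whelk: bystander: cone-shaped tan sea shell, 52 mm across, 54 mm high; origin: centre of the underside
- jar: bystander: amber glass jar, 56 mm across, 75 mm high, white cap; origin: centre of the underside
- handset: bystander: orange handheld field device 115 x 58 x 28 mm lying flat; origin: centre of the underside
- loupe: bystander: black loupe, 40 mm across, 32 mm high; origin: centre of the underside
There are look-alikes about, which are no part of the job. Leave any pink look-alike of the carrier_blue alone.

How it is judged:
By the outcome, as a careful person would: the job done as asked, in the order asked, and still so for the second after the job is handed in, while the arm keeps its last pose, push and grip.
It also fails if it takes over 72 s, if anything falls off the work surface, if the arm or the gripper's body presses on something with over 40 N, if the wrist force passes 120 N, or if a joint passes its speed limit or range.

### The arm

A 6-joint arm with a two-finger parallel gripper is mounted at the origin on the work surface. World frame = base frame: x ahead of the robot, y to its left, z up, the work surface at z = 0. Lengths are in m, angles in rad, forces in N, time in s.
With the tool pointing down it reaches from about 0.35 to 0.775 m from the base axis. Payload 5.5 kg.
Tool frame: the origin (TCP) lies midway between the tips of the shut fingers; the grasp point (between the pads) lies 19 mm behind it; z points along the fingers, y is the direction in which the jaws open and shut (so a half turn about z gives the same grasp; the last joint's range is limited). The gripper opens to 85 mm and grips with 20 to 120 N. Pads are 22 mm wide; open, the fingers measure 114 mm over their backs; the gripper's body (76 mm by 85 mm) begins 54 mm behind the grasp point. The pads swing forward as they close: fully open they stand 13 mm farther back than shut.
Start: joints at [-1.243, 0.313, 0.046, 1.304, 0, 1.431], TCP at [0.259, -0.513, 0.231] pointing down, gripper open.
Joint ranges: [-2.76, 2.76], [-0.86, 1.69], [-1.03, 1.26], [-2.2, 2.34], [-1.47, 1.5], [-3.14, 3.14]. Speed limits (rad/s): [2.57, 2.57, 3.14, 3.14, 3.14, 3.14].

### API

Orientations are given as a unit quaternion [w, x, y, z].
In Python, from workcell import env gives the robot as it stands.
- The arm moves only by the shell command python3 -m pendant 'ROWS' [FORCE]. ROWS is JSON, a list of rows, each a list of 3 entries, a list of its own where there are three numbers: the shift along the tool's x, y, z each as a share of 20 mm, from -1 to 1, then the turn about the tool's z as a share of 6 degrees, from -1 to 1, then the closure, from -1 (fully open) to 1 (shut). In form: [[[tx, ty, tz], turn, claw], ...]. A call has 1 to 12 rows; each row shifts and turns the commanded pose from where the row before left it, along the tool's axes as they then stand; what a row does not reach is not made up. A row lasts 1/8 s, in which the tool goes at most 62.5 mm and 10.7 degrees, less where a joint would pass 70% of its speed; a pose out of reach is approached as far as the arm can. A call with a number of a shift or a turn outside -1 to 1 is refused whole. A call with a gripper value outside its range is refused whole. The fingers move at their own pace and stop on an object; FORCE is the grip in N (left out, the last holds). Time passes only in rows, so rows that do not move let the fingers close. It gives the time, the measured TCP pose, the force and the opening at its end, in the units of the state.
- env.get_state(): the state, without advancing time (a new reading comes with each control period).
- env.read_camera(name): name is "scene" or "top" or "wrist"; returns a dict with "color" (480x640x3 uint8, blue, green, red), "mtx" (3x3 intrinsics, pixels), "view" (4x4, takes a point from world to camera coordinates). Camera axes: x right, y down, z forward; pixel columns grow to the right and rows downward; lengths in m; the calibration is good to about 2 mm. A picture is of the moment at which its call begins. There is no depth.
- env.hand_in(): hands the job in, once; it reports no verdict.
Trained networks look in the newest picture that a camera, given by its name, has taken for a name from the list of things; names that differ only in an ending like _2 or _b are one class to them, and where a whole thing is asked for, a point or a joint stands for the part that bears it (a point fixed in the world has none). Each returns a list of dicts, best first, with "p" (0 to 1); they miss things now and then, are a little off and sometimes report something else, mostly with a low value. They report only what shows in the picture. A call takes as long as a camera call. They do not tell look-alikes from the thing itself.
- env.boxes_of(camera, thing): "location" ([column, row] in pixels, amid what is visible of it).
- env.cut_out(camera, thing): "region" (480x640 bool, what is visible of it) and "location" ([column, row] in pixels, amid what is visible of it).
The state is a dict: "clock": time; "joint_pos": joint angles; "qvel": joint speeds; "tau": joint torques, N m; "tcp_pos": TCP position; "orientation": TCP orientation; "wrist_force": force on the tool from outside, world axes, zero at the start; "ft_torque": the same for the moment, N m; "finger_gap": finger opening in m.
Only numpy, scipy, OpenCV 4.12 (cv2) and the standard library are available. Lean on these libraries where they do the work, as an engineer would, in place of code of your own. Each camera call takes 0.05 s, during which the arm holds its last target.

## Working session

There is one attempt and no reset: what is moved stays moved. The work goes in short steps, Python scripts to look and compute and a shell command to move; the robot and the scene stay as the last step left them, time stands still between calls to the robot, and variables do not carry over. Pictures are saved under pics/ and viewed, and the job is handed in when it is done.

```bash
mkdir -p pics; ls; python3 - <<'E'
from workcell import env
import cv2
s=env.get_state(); print({k:(v if not hasattr(v,'round') else v) for k,v in s.items()})
for n in ["scene","top"]:
    r=env.read_camera(n); cv2.imwrite(f"pics/{n}0.png",r["color"]); print(n,r["mtx"],r["view"])
    for t in ["carrier_blue","carrier_blue_tab","vice","nest","catch_tab","catch_hinge","lever_pivot","lever_bar","jaw","carrier_green","carrier_grey"]:
        print(t,[(round(d["p"],2),[round(x) for x in d["location"]]) for d in env.boxes_of(n,t)][:4])
E
```

```text
pics
{'clock': 0.0, 'joint_pos': array([-1.24262393e+00,  3.13975740e-01,  4.49430504e-02,  1.30357772e+00,
       -1.00147026e-06,  1.43121307e+00]), 'qvel': array([-0.000146  , -0.00093073,  0.00131994,  0.00106204, -0.00212856,
       -0.00069971]), 'tau': array([ 8.19810484e-04, -4.80626929e+01,  2.98533314e+01,  1.93228171e-02,
       -3.29172180e-04, -6.63966716e-06]), 'tcp_pos': array([ 0.25908922, -0.512739  ,  0.2304082 ]), 'orientation': array([-9.02964802e-04,  9.72774619e-01,  2.31751414e-01, -8.59009011e-05]), 'wrist_force': array([ 0.03918844, -0.15884347, -0.01324908]), 'ft_torque': array([-0.02686003, -0.01418216, -0.0070067 ]), 'finger_gap': 0.08573925710857082}
scene [[483.29236309   0.         318.60330318]
 [  0.         483.29236309 232.22052859]
 [  0.           0.           1.        ]] [[-0.03899286  0.99920442  0.00837172  0.07762169]
 [ 0.7405245   0.03452125 -0.67114212 -0.31275269]
 [-0.67089717 -0.01997029 -0.74128144  1.53584059]
 [ 0.          0.          0.          1.        ]]
carrier_blue [(0.92, [237, 233]), (0.77, [271, 220]), (0.75, [254, 260]), 
[... 552 characters left out ...]
        ]] [[ 0.0045515  -0.99989536 -0.01373113 -0.04494128]
 [-0.98937297 -0.00250719 -0.14537827  0.54110587]
 [ 0.14532864  0.01424689 -0.98928086  1.08272081]
 [ 0.          0.          0.          1.        ]]
carrier_blue [(0.87, [381, 299]), (0.76, [396, 248]), (0.62, [467, 281]), (0.57, [420, 279])]
carrier_blue_tab [(0.86, [385, 305]), (0.79, [423, 281]), (0.78, [396, 246]), (0.74, [470, 282])]
vice [(0.85, [305, 239])]
nest [(0.58, [307, 238])]
catch_tab [(0.47, [306, 222])]
catch_hinge [(0.89, [307, 238])]
lever_pivot [(0.88, [305, 240])]
lever_bar [(0.89, [314, 175])]
jaw [(0.42, [301, 255])]
carrier_green [(0.7, [173, 256])]
carrier_grey [(0.79, [432, 207]), (0.45, [192, 183])]
```

View pics/scene0.png

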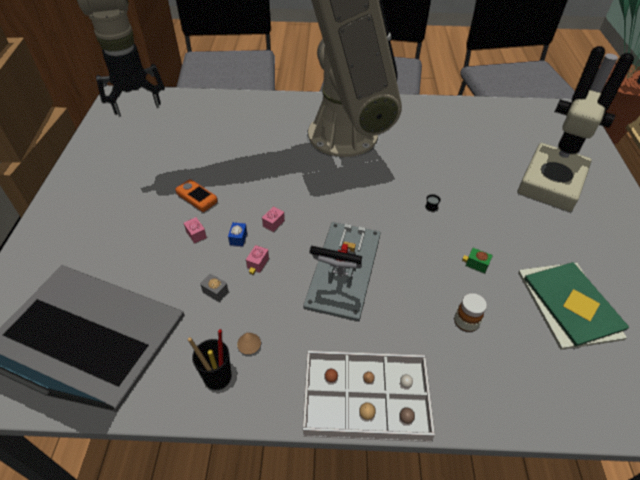

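View pics/top0.png

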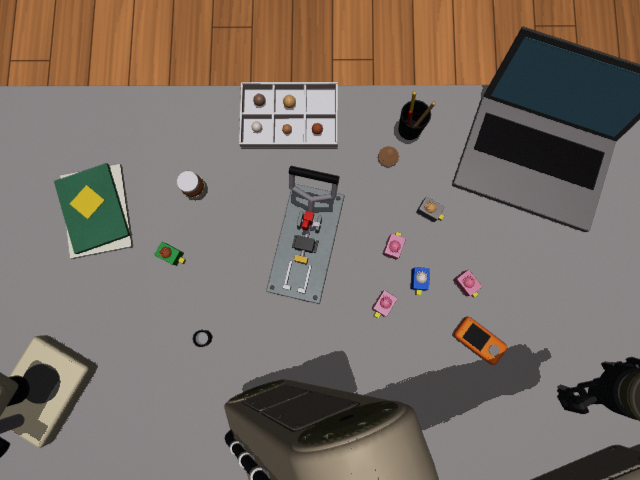

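```bash
python3 - <<'E'
import cv2
a=cv2.imread("pics/top0.png"); 
cv2.imwrite("pics/top0c.png",cv2.resize(a[140:340,240:500],None,fx=3,fy=3,interpolation=cv2.INTER_CUBIC))
a=cv2.imread("pics/scene0.png"); 
cv2.imwrite("pics/scene0c.png",cv2.resize(a[150:340,170:430],None,fx=3,fy=3,interpolation=cv2.INTER_CUBIC))
E
```

```text
(no output)
```

View pics/top0c.png

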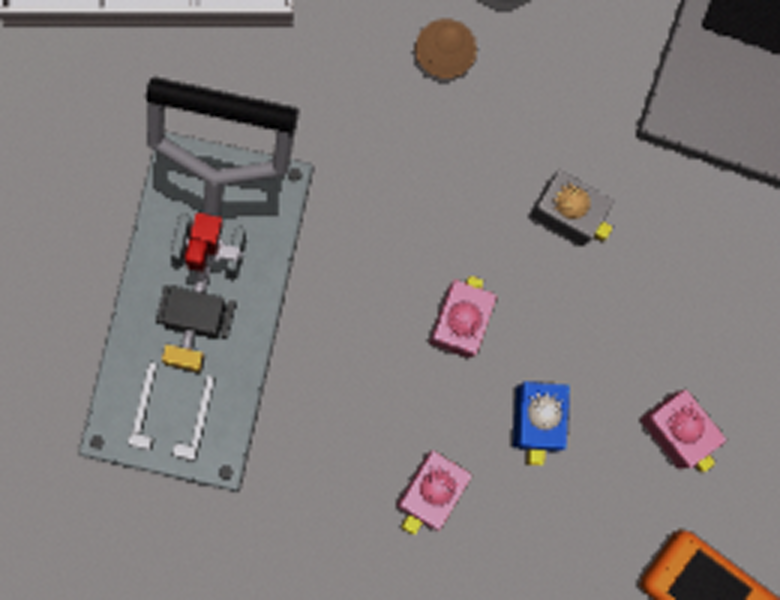

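View pics/scene0c.png

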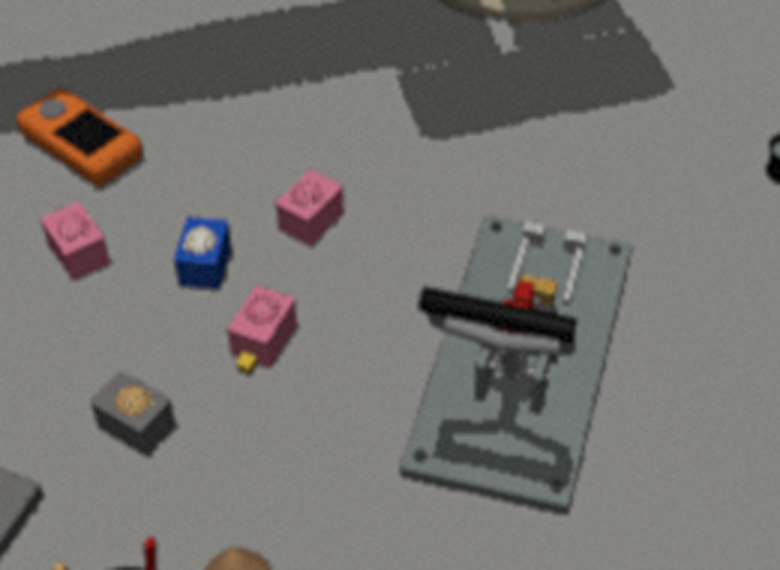

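Candidates for the blue carrier in the top view are blue (420,279) and the pink look-alikes (396,248), (385,303) and (468,283). Grey is at (431,208) and green at (170,254). Only (420,279) is blue with a white shell, and the crop confirms it. The vice is at (305,239), nest end towards the robot.

```bash
cat > h.py <<'E'
import numpy as np, cv2
from scipy.optimize import least_squares, minimize
def proj(P,c):
    P=np.atleast_2d(P); q=P@c["view"][:3,:3].T+c["view"][:3,3]; q=q@c["mtx"].T
    return q[:,:2]/q[:,2:]
def T(p,pts): # p x,y,yaw ; pts mm
    pts=np.atleast_2d(np.array(pts,float))/1000; c,s=np.cos(p[2]),np.sin(p[2])
    return np.c_[p[0]+c*pts[:,0]-s*pts[:,1],p[1]+s*pts[:,0]+c*pts[:,1],pts[:,2]]
def bluemask(im):
    h=cv2.cvtColor(im,cv2.COLOR_BGR2HSV); return cv2.inRange(h,(108,130,40),(130,255,255))>0
def ray(c,px,z):
    d=np.linalg.inv(c["mtx"])@np.r_[px,1]; R=c["view"][:3,:3]; o=-R.T@c["view"][:3,3]; d=R.T@d
    return o+d*(z-o[2])/d[2]
BL=[[x,y,z] for x in(-25,25) for y in(-18,18) for z in(0,36)]
def hullmask(p,c,pts,shape=(480,640),S=4):
    q=proj(T(p,pts),c); h=cv2.convexHull(q.astype(np.float32)).reshape(-1,2)
    m=np.zeros(shape,np.uint8); cv2.fillConvexPoly(m,np.round(h*16).astype(np.int32),255,cv2.LINE_AA,4); return m/255.
E
python3 - <<'E'
from workcell import env
from h import *
cs={n:env.read_camera(n) for n in("top","scene")}
# vice
obs={"top":[([-135,65,16],(266.7,291.7)),([-135,-65,16],(320,303.3)),([135,-65,16],(344.7,194.3)),
 ([117,52,194],(290.3,171)),([117,-52,194],(338.5,180.5))],
"scene":[([-135,65,16],(380,231.5)),([-135,-65,16],(332.5,223)),([135,-65,16],(304.5,307)),([135,65,16],(359.5,317.5))]}
f=lambda p:np.concatenate([(proj(T(p,[a]),cs[n])[0]-b) for n in obs for a,b in obs[n]])
r=least_squares(f,[.5,0.,-.2]); print("vice",r.x,f(r.x).round(1).reshape(-1,2).tolist())
for n in obs:
    g=lambda p:np.concatenate([(proj(T(p,[a]),cs[n])[0]-b) for a,b in obs[n]])
    print(n,least_squares(g,r.x).x)
# blue
M={n:bluemask(cs[n]["color"]) for n in cs}
for n in cs:
    k,l,st,ce=cv2.connectedComponentsWithStats(M[n].astype(np.uint8)); 
    print(n,[(st[i].tolist()) for i in range(1,k) if st[i,4]>30])
    i=1+np.argmax(st[1:,4]); 
    m=np.zeros((480,640),np.uint8); hh=cv2.convexHull(np.argwhere(l==i)[:,::-1].astype(np.int32)); cv2.fillConvexPoly(m,hh,1); M[n]=m
x0=ray(cs["top"],(420,279),.036)[:2]
best=None
def run(ns):
    cost=lambda p:sum(np.abs(hullmask(p,cs[n],BL)-M[n]).sum() for n in ns)
    b=None
    for y in (-.3,-.1,.1,.3):
        q=minimize(cost,[*x0,y],method="Nelder-Mead",options=dict(initial_simplex=[[*x0,y],[x0[0]+.01,x0[1],y],[x0[0],x0[1]+.01,y],[*x0,y+.15]],xatol=1e-4))
        if b is None or q.fun<b.fun:b=q
    return b
for ns in (["top"],["scene"],["top","scene"]):
    b=run(ns); print(ns,b.x,b.fun, proj(T(b.x,[[-31,0,6]]),cs["top"]))
E
```

```text
vice [ 0.542231    0.00450944 -0.2152594 ] [[-0.8, -0.6], [-0.3, -0.1], [-0.5, -0.8], [-1.3, -2.0], [-0.2, -1.0], [0.3, -1.6], [-1.5, -2.7], [-1.9, -2.3], [0.1, 0.0]]
top [ 0.54017354  0.0031611  -0.21543779]
scene [ 0.54652784  0.00625843 -0.21239574]
top [[411, 267, 19, 23, 271]]
scene [[228, 223, 18, 23, 248]]
['top'] [ 0.45506782 -0.26523898 -0.04956111] 54.55686274509804 [[418.56222699 291.92443687]]
['scene'] [ 0.45423092 -0.26657393  0.12673642] 82.85098039215686 [[421.44517354 292.20198655]]
['top', 'scene'] [ 0.45518074 -0.26568457  0.06894328] 151.6313725490196 [[420.30493765 291.86839361]]
```

```bash
python3 -m pendant '[[[1,-0.46,0],0,-0.4],[[1,-0.46,0],0,-0.4],[[1,-0.46,0],0,-0.4],[[1,-0.46,0],0,-0.4],[[1,-0.46,0],0,-0.4],[[1,-0.46,0],0,-0.4],[[1,-0.46,0],0,-0.4],[[1,-0.46,0],0,-0.4],[[1,-0.46,0],0,-0.4],[[1,-0.46,0],0,-0.4],[[1,-0.46,0],0,-0.4],[[1,-0.46,0],0,-0.4]]' 30; python3 -m pendant '[[[1,-0.46,0],0,-0.4],[[1,-0.46,0],0,-0.4],[[0.3,-0.1,0],0,-0.4],[[0,0,0],1,-0.4],[[0,0,0],1,-0.4],[[0,0,0],1,-0.4],[[0,0,0],1,-0.4],[[0,0,0],0.5,-0.4],[[0,0,0],0,-0.4]]'
cat > look.py <<'E'
import sys
from workcell import env
from h import *
n,out=sys.argv[1],sys.argv[2]
r=env.read_camera(n); cv2.imwrite("pics/"+out,r["color"]); np.savez("last_"+n+".npz",**r)
s=env.get_state(); print(s["clock"],s["tcp_pos"].round(4),s["orientation"].round(4),s["joint_pos"].round(2),s["wrist_force"].round(1),s["finger_gap"])
E
python3 look.py wrist w1.png
```

```text
clock: 2.8
tcp_pos: [0.4246, -0.3048, 0.2315]
orientation: [0.0, 0.973, 0.232, 0.0]
wrist_force: [0.3, -0.3, -0.3]
finger_gap: 0.0598
clock: 3.92
tcp_pos: [0.4555, -0.2675, 0.2313]
orientation: [0.0, 1.0, -0.002, -0.0]
wrist_force: [-0.5, -0.8, -0.3]
finger_gap: 0.0597
3.975 [ 0.4555 -0.2676  0.2313] [ 1.0e-04  1.0e+00 -1.3e-03 -0.0e+00] [-0.68  0.22 -0.08  1.27 -0.    2.46] [ 0.2  0.5 -0.3] 0.05967820165409817
```

View pics/w1.png

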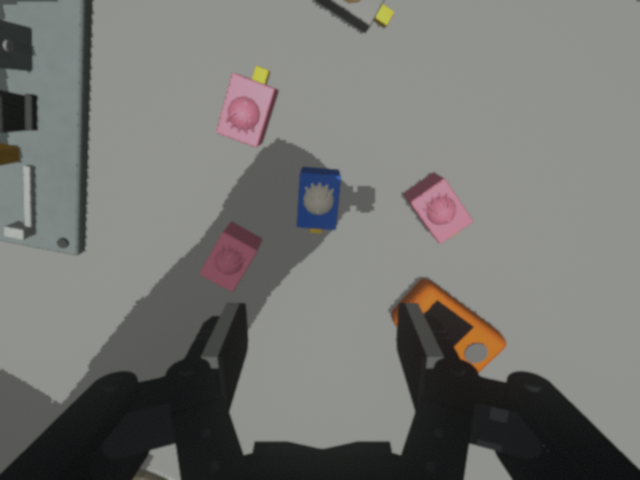

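Blue carrier is at (319,198), tab downwards at (317,231), pinks around it. Joint 6 would run past its range at the nest with this yaw, so I grip half a turn round.

```bash
cat > fitblue.py <<'E'
from h import *
import sys
def fit(c,x0,ys=(-.2,0,.2),z0=0,full=False):
    m=bluemask(c["color"]).astype(np.uint8)
    k,l,st,ce=cv2.connectedComponentsWithStats(m); i=1+np.argmax(st[1:,4])
    M=np.zeros((480,640),np.uint8); cv2.fillConvexPoly(M,cv2.convexHull(np.argwhere(l==i)[:,::-1].astype(np.int32)),1)
    B=np.array(BL)+[0,0,z0]
    cost=lambda p:np.abs(hullmask(p,c,B)-M).sum(); b=None
    for y in ys:
        q=minimize(cost,[*x0,y],method="Nelder-Mead",options=dict(initial_simplex=[[*x0,y],[x0[0]+.01,x0[1],y],[x0[0],x0[1]+.01,y],[*x0,y+.15]],xatol=1e-4))
        if b is None or q.fun<b.fun:b=q
    return b.x,b.fun,M.sum()
if __name__=="__main__":
    c=dict(np.load("last_%s.npz"%sys.argv[1])); print(fit(c,(.455,-.266)))
E
python3 fitblue.py wrist; python3 -c "
import numpy as np
c=np.load('last_wrist.npz');print(c['view'].round(3),c['mtx'].round(0)); V=c['view'];print(-V[:3,:3].T@V[:3,3])"
```

```text
(array([ 0.45375952, -0.26367631, -0.10777453]), np.float64(338.5450980392157), np.uint64(2313))
[[-0.004 -1.    -0.001 -0.265]
 [-0.946  0.003  0.323  0.39 ]
 [-0.323  0.002 -0.946  0.529]
 [ 0.     0.     0.     1.   ]] [[394.   0. 322.]
 [  0. 394. 236.]
 [  0.   0.   1.]]
[ 0.53854141 -0.26774102  0.37423498]
```

```bash
python3 -m pendant '[[[0,0,0],-1,-0.4],[[0,0,0],-1,-0.4],[[0,0,0],-1,-0.4],[[0,0,0],-1,-0.4],[[0,0,0],-1,-0.4],[[0,0,0],-1,-0.4],[[0,0,0],-1,-0.4],[[0,0,0],-1,-0.4],[[0,0,0],-1,-0.4],[[0,0,0],-1,-0.4],[[0,0,0],-1,-0.4],[[0,0,0],-1,-0.4]]'; python3 -m pendant '[[[0,0,0],-1,-0.4],[[0,0,0],-1,-0.4],[[0,0,0],-1,-0.4],[[0,0,0],-1,-0.4],[[0,0,0],-1,-0.4],[[0,0,0],-1,-0.4],[[0,0,0],-1,-0.4],[[0,0,0],-1,-0.4],[[0,0,0],-1,-0.4],[[0,0,0],-1,-0.4],[[0,0,0],-1,-0.4],[[0,0,0],-1,-0.4]]'; python3 -m pendant '[[[0,0,0],-1,-0.4],[[0,0,0],-1,-0.4],[[0,0,0],-1,-0.4],[[0,0,0],-1,-0.4],[[0,0,0],-1,-0.4],[[0,0,0],-1,-0.4],[[0,0,0],0,-0.4]]'; python3 look.py wrist w2.png; python3 fitblue.py wrist
```

```text
clock: 5.48
tcp_pos: [0.4555, -0.2676, 0.2313]
orientation: [0.0, 0.809, 0.588, -0.0]
wrist_force: [-0.3, 0.1, -0.8]
finger_gap: 0.0597
clock: 6.98
tcp_pos: [0.4555, -0.2676, 0.2313]
orientation: [0.0, 0.309, 0.951, -0.0]
wrist_force: [-0.0, 0.8, 0.7]
finger_gap: 0.0599
clock: 7.85
tcp_pos: [0.4555, -0.2676, 0.2313]
orientation: [-0.0, 0.002, 1.0, -0.0]
wrist_force: [-0.9, -0.3, -0.0]
finger_gap: 0.06
7.9 [ 0.4555 -0.2675  0.2313] [-0.0e+00  2.5e-03  1.0e+00 -1.0e-04] [-0.68  0.22 -0.08  1.27 -0.   -0.68] [-0.5  0.4 -0.3] 0.05924323945891678
(array([ 0.4564791 , -0.26397554, -0.08539251]), np.float64(332.15686274509807), np.uint64(2317))
```

View pics/w2.png

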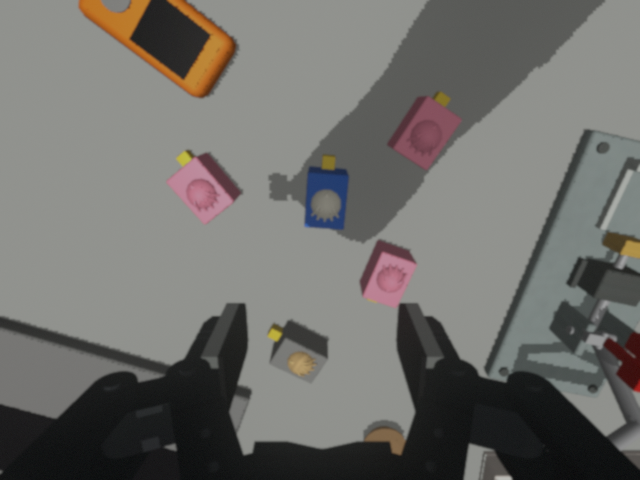

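```bash
python3 - <<'E'
from h import *
from fitblue import fit
c=dict(np.load("last_wrist.npz"));p,f,_=fit(c,(.455,-.266)); im=c["color"].copy()
for S,col in((BL,(0,255,0)),):
  q=proj(T(p,S),c); print(q.round(1).tolist())
im=cv2.resize(im[130:260,260:400],None,fx=5,fy=5,interpolation=cv2.INTER_NEAREST)
for a in q: cv2.circle(im,tuple(int(round((v-o+.5)*5)) for v,o in zip(a,(260,130))),3,(0,255,0),-1)
cv2.imwrite("pics/ov1.png",im[:600])
E
```

```text
[[308.5, 166.6], [307.2, 173.1], [346.3, 169.7], [348.8, 176.5], [304.9, 217.2], [303.4, 228.3], [341.2, 220.0], [343.1, 231.3]]
```

View pics/ov1.png

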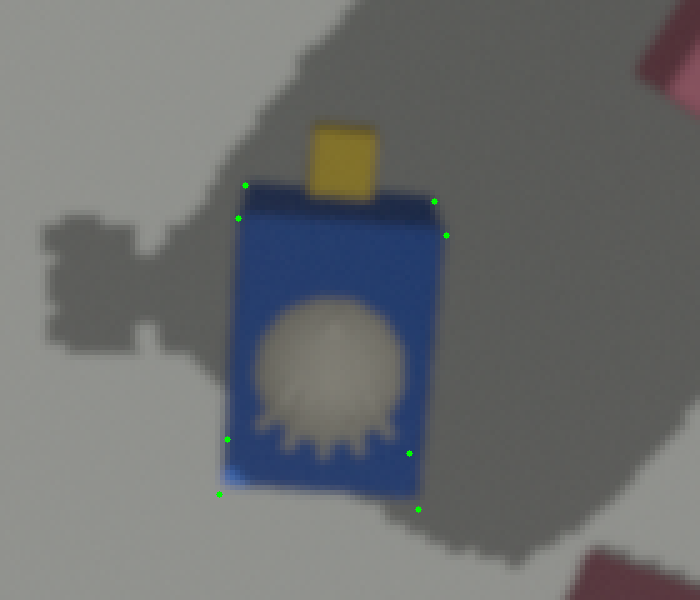

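```bash
python3 - <<'E'
from h import *
c=dict(np.load("last_wrist.npz"))
O=[([-25,-18,36],(307.5,172.7)),([-25,18,36],(348.1,175.1)),([25,-18,36],(304.5,226.7)),([25,18,36],(343.1,228.7)),([-25,-18,0],(308.5,166.3)),([-25,18,0],(346.9,168.9))]
f=lambda p:np.concatenate([(proj(T(p,[a]),c)[0]-b) for a,b in O])
r=least_squares(f,[.455,-.266,-.05]); print(r.x,f(r.x).round(1).reshape(-1,2).tolist())
# vice corners seen in w2? print predictions
p=(.5422,.0045,-.215)
print(proj(T(p,[[-135,-65,16],[135,-65,16]]),c))
E
```

```text
[ 0.45543042 -0.26366444 -0.0733759 ] [[-0.4, -0.6], [0.7, -0.1], [-0.5, 0.7], [0.7, 1.3], [-0.1, -0.6], [-0.6, -0.6]]
[[590.62478788 129.78308208]
 [486.18599688 378.48902212]]
```

```bash
python3 -m pendant '[[[0,0.19,0],0.65,-0.4],[[0,0,1],0,-0.4],[[0,0,1],0,-0.4],[[0,0,1],0,-0.4],[[0,0,1],0,-0.4],[[0,0,1],0,-0.4],[[0,0,1],0,-0.4],[[0,0,0],0,-0.4]]' 30; python3 look.py wrist w3.png
```

```text
clock: 8.9
tcp_pos: [0.4545, -0.263, 0.1099]
orientation: [-0.001, 0.036, 0.999, 0.001]
wrist_force: [0.3, -0.3, 0.4]
finger_gap: 0.0597
8.95 [ 0.4552 -0.2634  0.111 ] [-6.000e-04  3.620e-02  9.993e-01  4.000e-04] [-0.68  0.29 -0.29  0.99 -0.   -0.6 ] [ 0.4 -0.   0.8] 0.059585747298896284
```

View pics/w3.png

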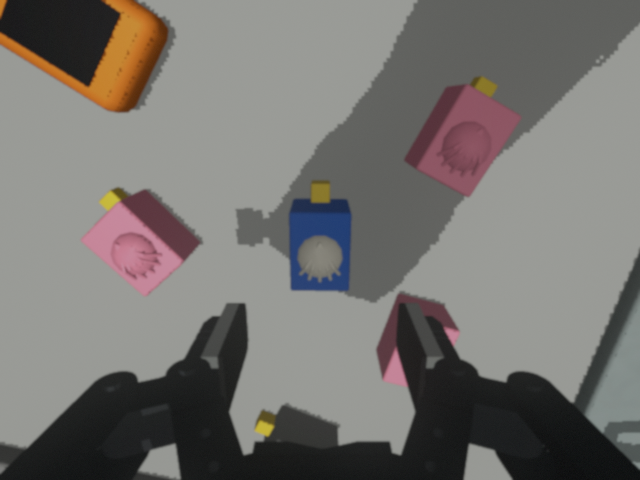

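Carrier at (320,245), squarely between the fingers, and the pinks are clear. I descend and grip.

```bash
python3 -m pendant '[[[0,0,1],0,-0.4],[[0,0,1],0,-0.4],[[0,0,1],0,-0.4],[[0,0,1],0,-0.4],[[0,0,0.9],0,-0.4],[[0,0,0],0,-0.4],[[0,0,0],0,1],[[0,0,0],0,1],[[0,0,0],0,1],[[0,0,0],0,1]]' 30;  python3 -m pendant '[[[0,0,0],0,1],[[0,0,-1],0,1],[[0,0,-1],0,1],[[0,0,-1],0,1],[[0,0,-1],0,1],[[0,0,-1],0,1],[[0,0,-1],0,1],[[0,0,0],0,1]]'; python3 look.py wrist w4.png
```

```text
clock: 10.2
tcp_pos: [0.4567, -0.2646, 0.0148]
orientation: [0.001, 0.036, 0.999, -0.001]
wrist_force: [-0.7, -0.2, 6.4]
finger_gap: 0.0356
clock: 11.2
tcp_pos: [0.4565, -0.2645, 0.1349]
orientation: [0.001, 0.036, 0.999, -0.001]
wrist_force: [0.2, -0.3, -0.3]
finger_gap: 0.0353
11.25 [ 0.4559 -0.264   0.1337] [ 6.000e-04  3.570e-02  9.994e-01 -5.000e-04] [-0.68  0.27 -0.26  1.04 -0.   -0.61] [ 0.2  0.5 -1.8] 0.035436927597155866
```

View pics/w4.png

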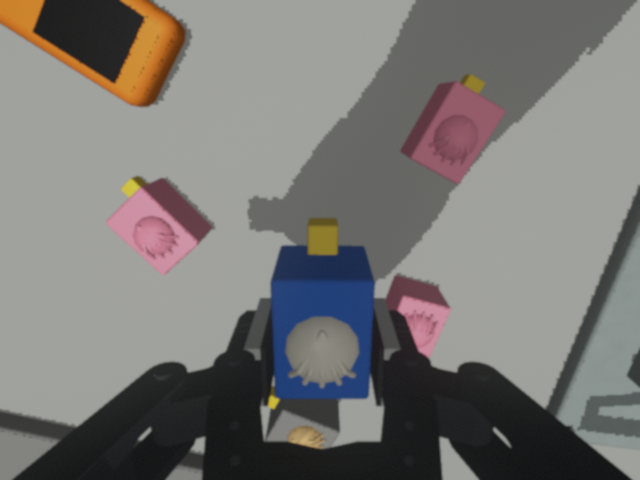

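Carrier held centrally (322,340), tab forward in the image. I'm carrying it towards the vice and stopping short to measure the vice.

```bash
python3 -m pendant '[[[0,1,0],0,1],[[0,1,0],0,1],[[0,1,0],0,1],[[0,1,0],0,1],[[0,1,0],0,1],[[0,1,-0.5],0,1],[[0,1,-0.5],0,1],[[0,1,-0.5],0,1],[[0,0,-0.5],1,1],[[0,0,0],0.37,1],[[0,0,0],0,1],[[0,0,0],0,1]]';  python3 look.py wrist w5.png;python3 look.py scene s5.png;python3 look.py top t5.png; python3 - <<'E'
import cv2
a=cv2.imread("pics/w5.png"); cv2.imwrite("pics/w5c.png",cv2.resize(a[200:480,200:460],None,fx=2.3,fy=2.1))
E
```

```text
clock: 12.75
tcp_pos: [0.4669, -0.1037, 0.1732]
orientation: [-0.0, 0.107, 0.994, -0.0]
wrist_force: [0.0, -0.9, -0.7]
finger_gap: 0.0355
12.8 [ 0.4669 -0.1039  0.1731] [-1.000e-04  1.070e-01  9.943e-01  0.000e+00] [-0.39  0.15 -0.3   1.11 -0.   -0.17] [ 0.1  0.8 -1.5] 0.03533488897387944
12.85 [ 0.4669 -0.104   0.1731] [-1.000e-04  1.071e-01  9.943e-01  0.000e+00] [-0.39  0.15 -0.3   1.11 -0.   -0.17] [ 0.  -0.4 -0.4] 0.035474084940321456
12.9 [ 0.4669 -0.104   0.1731] [-2.000e-04  1.071e-01  9.942e-01  0.000e+00] [-0.39  0.15 -0.3   1.11 -0.   -0.17] [-0.5 -0.1 -1.2] 0.03543109252478526
```

View pics/w5.png

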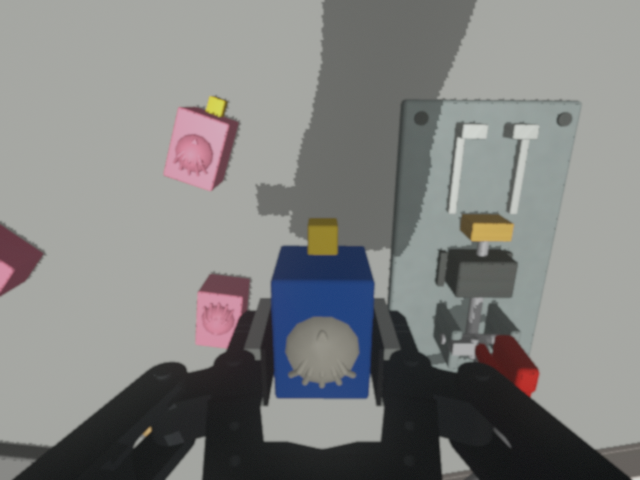

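View pics/t5.png

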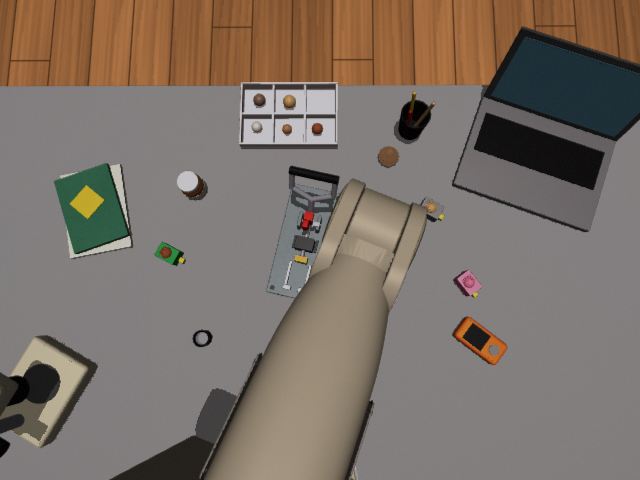

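```bash
python3 - <<'E'
import cv2
a=cv2.imread("pics/w5.png"); cv2.imwrite("pics/w5v.png",cv2.resize(a[85:285,380:590],None,fx=3.5,fy=3,interpolation=cv2.INTER_CUBIC)); cv2.imwrite("pics/w5c.png",cv2.resize(a[200:410,250:400],None,fx=4,fy=2.8,interpolation=cv2.INTER_CUBIC))
E
```

```text
(no output)
```

View pics/w5v.png

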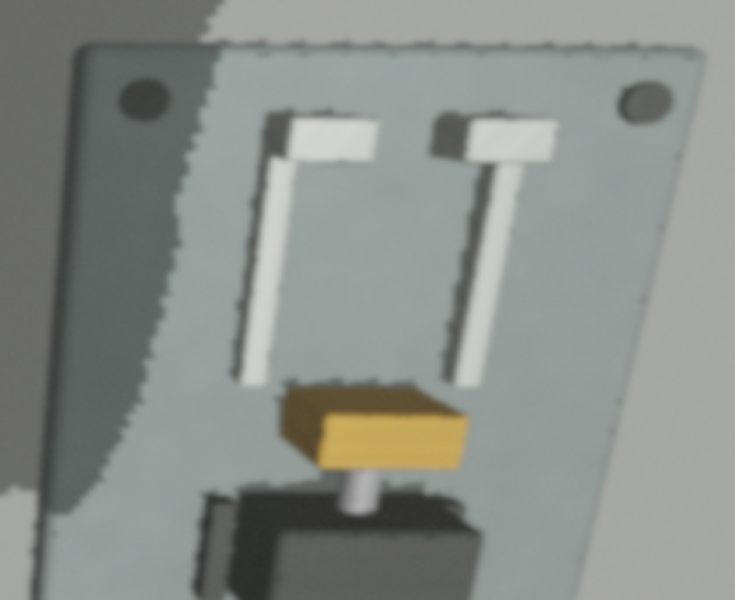

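View pics/w5c.png

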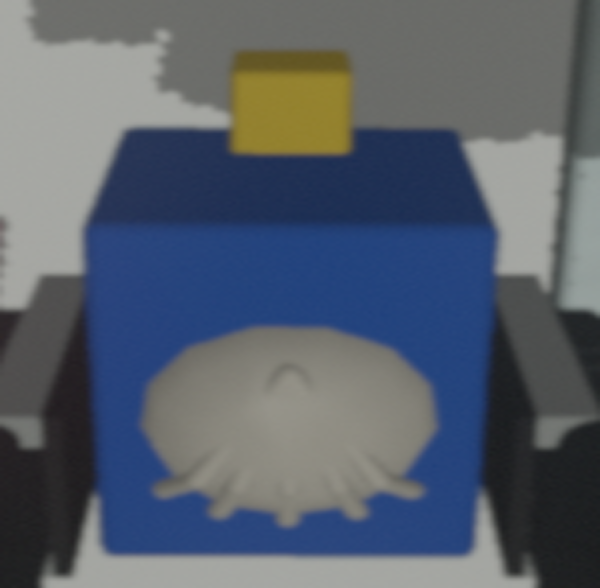

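```bash
python3 - <<'E'
from h import *
c=dict(np.load("last_wrist.npz"))
g=lambda v,s,o:((v[0]+.5)/s[0]-.5+o[0],(v[1]+.5)/s[1]-.5+o[1])
V=[([-119,-9,34],(379,117)),([-109,-9,34],(377,161)),([-119,9,34],(469,117)),([-109,9,34],(466,161)),
([-51,-15,45],(323,413)),([-51,15,45],(468,413)),([-37,-15,45],(318,469)),([-37,15,45],(462,469)),([-135,-65,16],(76,44)),([-135,65,16],(706,48))]
V=[(a,g(v,(3.5,3),(380,85))) for a,v in V]
f=lambda p:np.concatenate([(proj(T(p,[a]),c)[0]-b) for a,b in V])
r=least_squares(f,[.542,.0045,-.215],loss="soft_l1"); print("vice",r.x.round(4),f(r.x).round(1).reshape(-1,2).tolist())
C=[([-25,-18,36],(87,228)),([-25,18,36],(496,228)),([25,-18,36],(104,554)),([25,18,36],(476,554)),([-25,-18,0],(125,129)),([-25,18,0],(461,129)),([-37,-6,12],(235,71)),([-37,6,12],(351,71))]
C=[(a,g(v,(4,2.8),(250,200))) for a,v in C]
h=lambda p:np.concatenate([(proj(T(p[:3],[a])+[0,0,p[3]],c)[0]-b) for a,b in C])
k=least_squares(h,[.467,-.104,-.215,.158]); print("car",k.x.round(4),h(k.x).round(1).reshape(-1,2).tolist())
n=T(r.x,[[-80,0,16]])[0]; print("nest",n.round(4)); d=n[:2]-k.x[:2]; print("delta",d, "yaw",r.x[2]-k.x[2])
q=[-1e-4,.1071,.9943,0]; th=2*np.arctan2(q[2],q[1]); print("tool yaw",th-np.pi)
for yy in(th,):
  X=np.array([np.cos(yy),np.sin(yy)]); Y=np.array([np.sin(yy),-np.cos(yy)]); print("tool units",d@X/.02,d@Y/.02)
E
```

```text
vice [ 0.5418  0.0063 -0.2163] [[-0.3, -0.0], [-1.7, 0.2], [0.1, 0.0], [-1.3, 0.2], [0.5, 0.3], [0.7, 0.3], [-0.5, -0.0], [-0.6, 0.0], [1.7, -0.2], [2.0, -1.2]]
car [ 0.4671 -0.1035 -0.2185  0.1558] [[-0.5, -0.9], [1.1, -0.6], [0.2, 0.1], [0.0, 0.3], [0.1, -1.1], [-0.8, -0.9], [-0.8, 1.5], [0.6, 1.6]]
nest [0.4636 0.0235 0.016 ]
delta [-0.00344008  0.12696213] yaw 0.002132776426354288
tool yaw -0.21460053837330006
tool units 1.519933000315701 6.1658614815951855
```

```bash
python3 -m pendant '[[[0.25,1,0],0,1],[[0.25,1,0],0,1],[[0.25,1,0],0,1],[[0.25,1,0],0,1],[[0.25,1,0],0,1],[[0.27,1,0],0,1],[[0,0.17,1],0,1],[[0,0,1],0,1],[[0,0,1],0,1],[[0,0,1],0,1],[[0,0,0.2],0,1],[[0,0,0],0,1]]';  python3 look.py wrist w6.png; python3 - <<'E'
import cv2
a=cv2.imread("pics/w6.png"); cv2.imwrite("pics/w6c.png",cv2.resize(a[150:410,225:425],None,fx=4,fy=2.3,interpolation=cv2.INTER_CUBIC))
E
```

```text
clock: 14.4
tcp_pos: [0.4637, 0.0228, 0.0894]
orientation: [-0.0, 0.107, 0.994, -0.0]
wrist_force: [0.3, -0.2, -0.1]
finger_gap: 0.036
14.45 [0.4641 0.0228 0.0898] [ 4.000e-04  1.073e-01  9.942e-01 -0.000e+00] [-0.12  0.2  -0.47  0.9  -0.    0.09] [ 0.2 -0.1 -0.7] 0.03547848010937152
```

View pics/w6.png

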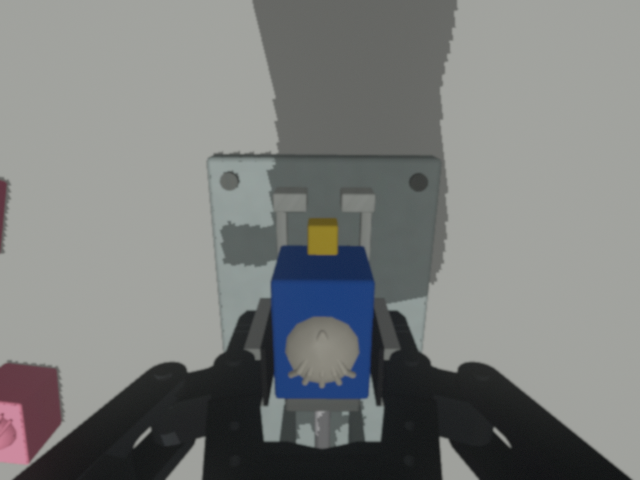

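View pics/w6c.png

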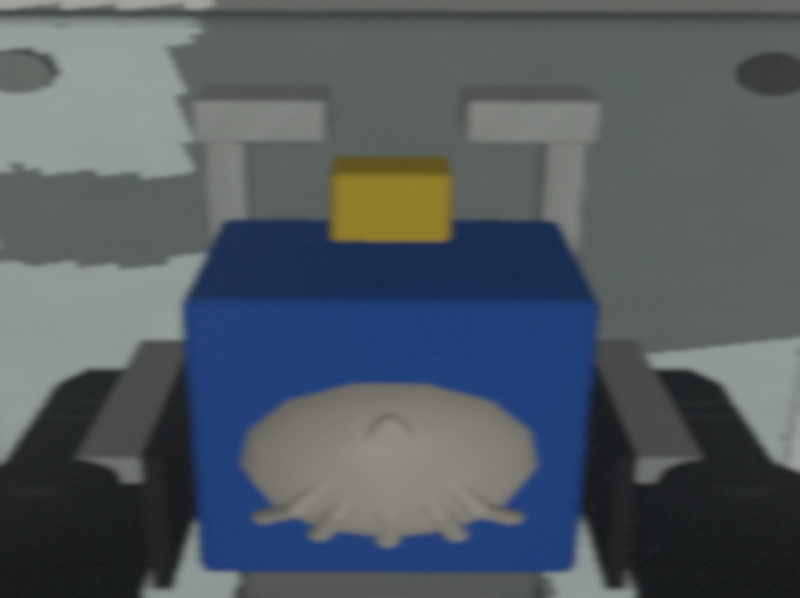

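```bash
python3 - <<'E'
from h import *
c=dict(np.load("last_wrist.npz"))
g=lambda v,s,o:((v[0]+.5)/s[0]-.5+o[0],(v[1]+.5)/s[1]-.5+o[1])
V=[([-119,-9,34],(327,100)),([-109,-9,34],(326,143)),([-119,9,34],(465,100)),([-109,9,34],(467,143)),([-135,-65,16],(-70,14)),([-135,65,16],(854,16))]
V=[(a,g(v,(4,2.3),(225,150))) for a,v in V]
print(V[-2:])
V=V[:4]
f=lambda p:np.concatenate([(proj(T(p,[a]),c)[0]-b) for a,b in V])
r=least_squares(f,[.542,.0045,-.215]); print("vice",r.x.round(4),f(r.x).round(1).reshape(-1,2).tolist())
r2=least_squares(lambda q:f([q[0],q[1],-.2158]),[.542,.0045]); print(r2.x)
C=[([-25,-18,36],(187,300)),([-25,18,36],(596,300)),([25,-18,36],(203,570)),([25,18,36],(577,570)),([-25,-18,0],(225,221)),([-25,18,0],(560,221)),([-37,-6,12],(333,172)),([-37,6,12],(450,172))]
C=[(a,g(v,(4,2.3),(225,150))) for a,v in C]
h=lambda p:np.concatenate([(proj(T(p[:3],[a])+[0,0,p[3]],c)[0]-b) for a,b in C])
k=least_squares(h,[.467,.023,-.215,.073]); print("car",k.x.round(4),h(k.x).round(1).reshape(-1,2).tolist())
for p in ([*r2.x,-.2158],(.5418,.0063,-.2163)):
  d=T(p,[[-80,0,16]])[0][:2]-k.x[:2]; th=np.pi-.215
  X=np.array([np.cos(th),np.sin(th)]); Y=np.array([np.sin(th),-np.cos(th)]); print("tool mm",d@X*1e3,d@Y*1e3)
E
```

```text
[([-135, -65, 16], (207.125, 155.80434782608697)), ([-135, 65, 16], (438.125, 156.67391304347825))]
vice [ 0.5419  0.007  -0.214 ] [[-0.2, -0.0], [0.3, 0.1], [0.3, -0.1], [-0.4, 0.0]]
[0.54186314 0.00677213]
car [ 0.4636  0.0231 -0.2183  0.0723] [[-0.7, -0.3], [1.0, -0.1], [0.4, -0.1], [-0.2, 0.1], [-0.1, -1.6], [-0.6, -1.4], [-0.5, 1.6], [0.7, 1.7]]
tool mm 0.02196562794920793 0.8159488708015915
tool mm -0.017120440869314923 0.38122017066700187
```

```bash
python3 -m pendant '[[[0,0.03,0.5],0,1],[[0,0,0.7],0,1],[[0,0,0.6],0,1],[[0,0,0.5],0,1],[[0,0,0.3],0,1],[[0,0,0],0,1],[[0,0,0],0,1]]';python3 look.py wrist w7.png
```

```text
clock: 15.32
tcp_pos: [0.4641, 0.0234, 0.0375]
orientation: [0.0, 0.107, 0.994, -0.0]
wrist_force: [-0.1, -0.5, -2.3]
finger_gap: 0.0353
15.375 [0.4642 0.0234 0.0376] [ 4.000e-04  1.073e-01  9.942e-01 -1.000e-04] [-0.12  0.26 -0.54  0.77 -0.    0.09] [-0.3  0.2 -0.7] 0.03565937569572097
```

View pics/w7.png

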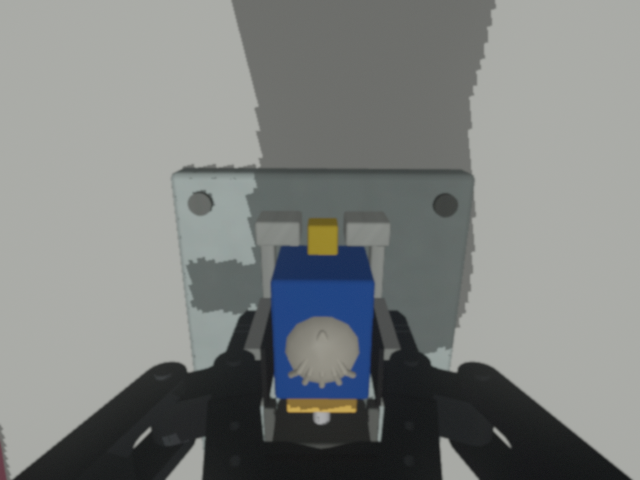

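Tab (322,237) is centred in the slot (302–345). I lower the last few millimetres while watching the force.

```bash
python3 -m pendant '[[[0,0,0.15],0,1],[[0,0,0.1],0,1],[[0,0,0],0,1],[[0,0,0],0,1]]';python3 -m pendant '[[[0,0,0.05],0,1],[[0,0,0],0,1]]';python3 -m pendant '[[[0,0,0.04],0,1],[[0,0,0],0,1]]'
```

```text
clock: 15.88
tcp_pos: [0.4638, 0.0234, 0.0323]
orientation: [0.0, 0.107, 0.994, -0.0]
wrist_force: [0.1, 0.7, -0.1]
finger_gap: 0.035
clock: 16.12
tcp_pos: [0.4638, 0.0235, 0.0312]
orientation: [-0.0, 0.107, 0.994, -0.0]
wrist_force: [-1.1, -0.5, -1.3]
finger_gap: 0.0353
clock: 16.38
tcp_pos: [0.4638, 0.0234, 0.0307]
orientation: [0.0, 0.107, 0.994, -0.0]
wrist_force: [-2.1, 0.4, 3.0]
finger_gap: 0.0354
```

Contact at 3 N and TCP z 30.7 mm, as predicted. I release.

```bash
python3 -m pendant '[[[0,0,0],0,0],[[0,0,0],0,-0.4],[[0,0,0],0,-0.4],[[0,0,0],0,-0.4],[[0,0,-0.5],0,-0.4],[[0,0,-1],0,-0.4],[[0,0,-1],0,-0.4],[[0,0,-1],0,-0.4],[[0,0,-1],0,-0.4],[[0,0,0],0,-0.4]]';python3 look.py wrist w8.png; python3 look.py scene s8.png; python3 -c "
import cv2
a=cv2.imread('pics/s8.png');cv2.imwrite('pics/s8c.png',cv2.resize(a[180:340,260:440],None,fx=4,fy=3.7,interpolation=cv2.INTER_CUBIC))"
```

```text
clock: 17.62
tcp_pos: [0.4653, 0.0233, 0.1224]
orientation: [0.002, 0.107, 0.994, -0.0]
wrist_force: [0.1, 0.2, -0.8]
finger_gap: 0.0595
17.675 [0.4645 0.0234 0.1213] [ 1.100e-03  1.073e-01  9.942e-01 -1.000e-04] [-0.12  0.17 -0.42  0.98 -0.    0.09] [ 0.7 -0.  -1.6] 0.059473131479702186
17.725 [0.4638 0.0234 0.1205] [ 2.000e-04  1.073e-01  9.942e-01 -1.000e-04] [-0.12  0.17 -0.43  0.98 -0.    0.09] [ 1.  -0.5 -0.2] 0.060150762031340156
```

View pics/w8.png

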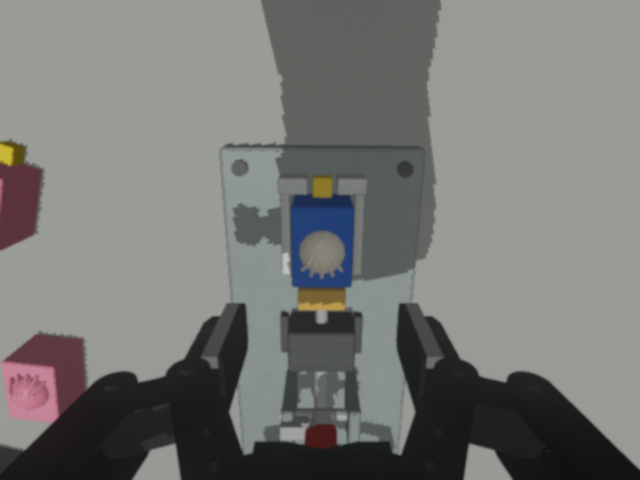

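View pics/s8c.png

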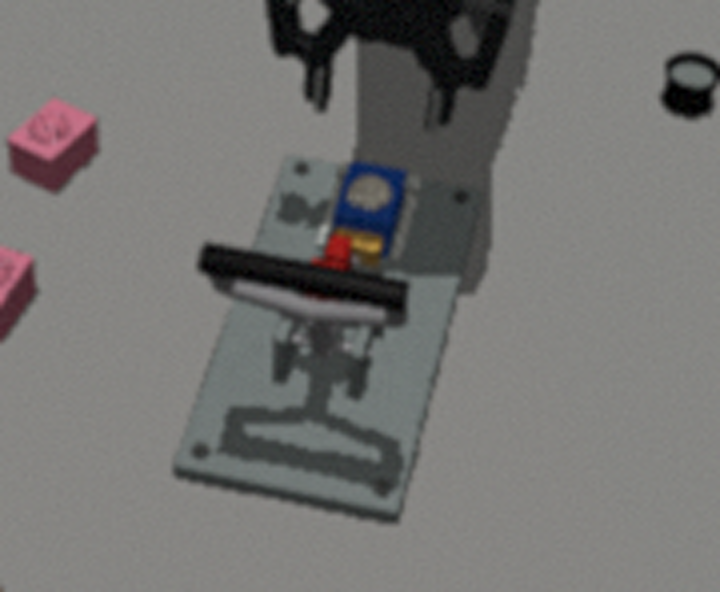

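The carrier sits in the nest with its tab at (322,187) in the slot, and it's released. Next I close the fingers and go to the catch's +y side.

```bash
python3 -m pendant '[[[0,0.75,0],0,1],[[0,0.75,0],0,1],[[0,0.75,0],0,1],[[-1,0,0],0,1],[[-1,0,0],0,1],[[-1,0,0],0,1],[[-1,0,0],0,1],[[-1,0,0],0,1],[[-0.25,0,0],0,1],[[0,0,0],0,1]]'; python3 look.py wrist w9.png; python3 look.py scene s9.png; python3 -c "
import cv2
a=cv2.imread('pics/s9.png');cv2.imwrite('pics/s9c.png',cv2.resize(a[150:340,240:440],None,fx=4,fy=3,interpolation=cv2.INTER_CUBIC))"
```

```text
clock: 18.98
tcp_pos: [0.5756, 0.0457, 0.12]
orientation: [-0.001, 0.107, 0.994, -0.0]
wrist_force: [-0.3, -0.2, 0.3]
finger_gap: -0.0002
19.025 [0.5752 0.0456 0.1201] [-6.000e-04  1.070e-01  9.943e-01 -0.000e+00] [-0.06  0.37 -0.15  1.05 -0.    0.15] [-0.6 -0.2 -0.9] 0.0001973174917179803
19.075 [0.5751 0.0455 0.1202] [-6.000e-04  1.070e-01  9.943e-01 -1.000e-04] [-0.06  0.37 -0.15  1.05 -0.    0.15] [ 0.6 -0.1  0.3] -0.00019474906339485797
```

View pics/w9.png

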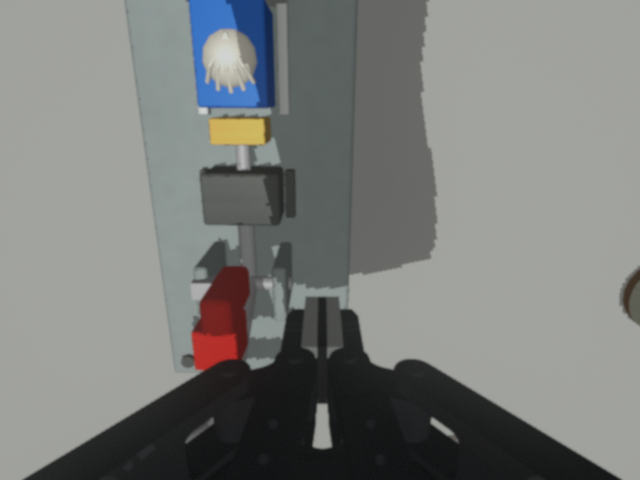

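View pics/s9c.png

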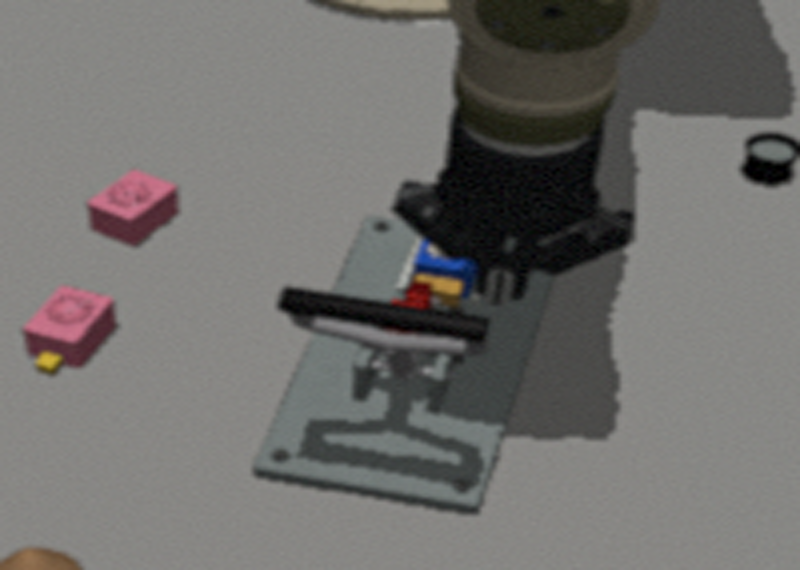

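```bash
python3 -m pendant '[[[0,0,1],0,1],[[0,0,0.55],0,1],[[0,0,0],0,1],[[0,-0.5,0],0,1],[[0,-0.5,0],0,1],[[0,-0.5,0],0,1],[[0,-0.5,0],0,1],[[0,-0.5,0],0,1]]'; python3 -m pendant '[[[0,-0.5,0],0,1],[[0,-0.5,0],0,1],[[0,-0.5,0],0,1],[[0,-0.5,0],0,1],[[0,-0.5,0],0,1],[[0,-0.5,0],0,1]]'; python3 -m pendant '[[[0,-0.5,0],0,1],[[0,-0.5,0],0,1],[[0,0,0],0,1]]'; python3 look.py wrist w10.png
```

```text
clock: 20.08
tcp_pos: [0.5656, -0.0046, 0.0903]
orientation: [0.001, 0.107, 0.994, 0.0]
wrist_force: [-0.8, 0.2, 4.7]
finger_gap: 0.0
clock: 20.82
tcp_pos: [0.5523, -0.0632, 0.0894]
orientation: [-0.0, 0.107, 0.994, -0.0]
wrist_force: [0.3, -0.6, 0.2]
finger_gap: 0.0002
clock: 21.2
tcp_pos: [0.5481, -0.0827, 0.0895]
orientation: [0.0, 0.108, 0.994, -0.0]
wrist_force: [0.2, 0.4, -0.1]
finger_gap: -0.0
21.25 [ 0.5482 -0.0824  0.0895] [0.     0.1077 0.9942 0.    ] [-0.29  0.36 -0.25  0.96  0.   -0.08] [-1.  -0.2 -1. ] 5.4305003374506555e-05
```

View pics/w10.png

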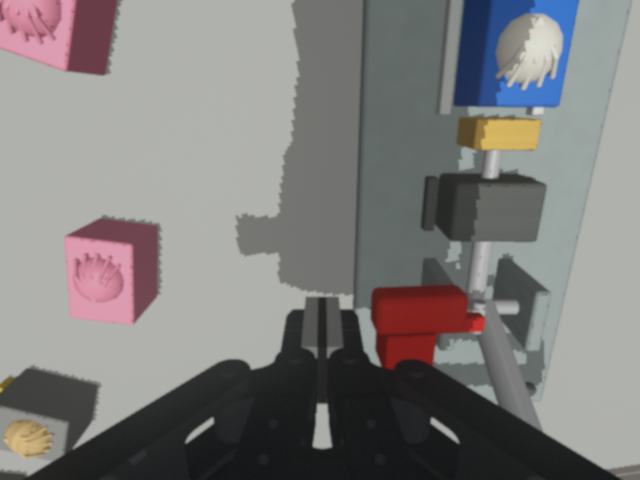

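```bash
python3 - <<'E'
from h import *
c=dict(np.load("last_wrist.npz")); p=(.5418,.0066,-.2160)
im=c["color"]; s=4; o=(350,260); big=cv2.resize(im[260:400,350:510],None,fx=s,fy=s,interpolation=cv2.INTER_CUBIC)
def box(th,col,x,y,z):
    B=[[X,Y,Z] for X in x for Y in y for Z in z]; out=[]
    for X,Y,Z in B:
        a,b=Y+10,Z-64; out.append([X,-10+a*np.cos(th)-b*np.sin(th),64+b*np.cos(th)+a*np.sin(th)])
    q=(proj(T(p,out),c)-o+.5)*s; 
    for i in range(8):
        for k in (1,2,4):
            if not i&k: cv2.line(big,tuple(map(int,q[i])),tuple(map(int,q[i|k])),col,1,cv2.LINE_AA)
for th,col in((1.7,(0,255,0)),(1.45,(255,255,0))):
    box(th,col,(18,36),(-4,10),(79,119)); 
cv2.imwrite("pics/ov10.png",big)
E
```

```text
(no output)
```

View pics/ov10.png

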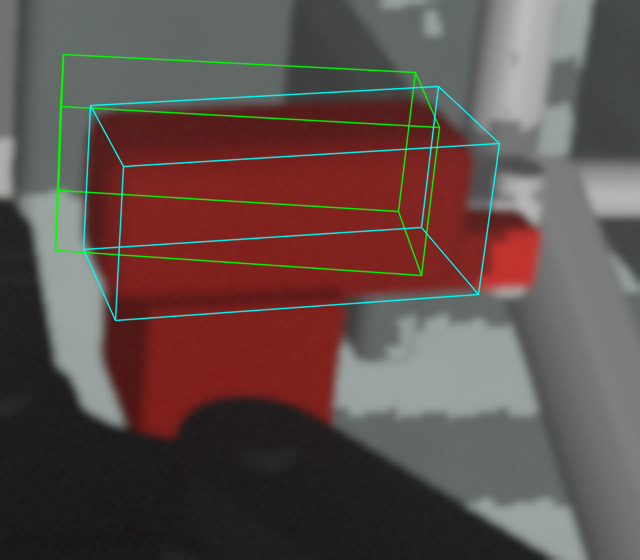

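```bash
python3 - <<'E'
from h import *
c=dict(np.load("last_wrist.npz")); p=(.5418,.0066,-.2160)
# (x, y, z upright) : top face when flipped is y=+10 side
O=[((18,10,119),(96,155)),((18,10,79),(470,150)),((36,10,79),(465,292)),((18,-4,119),(97,118)),((18,-4,79),(415,100)),((36,10,119),(105,300))]
def f(v,free):
    r=[]
    for (X,Y,Z),px in O:
        a,b=Y+10,Z-64; th=v[0]
        P=T(p,[[X,-10+a*np.cos(th)-b*np.sin(th),64+b*np.cos(th)+a*np.sin(th)]])
        if free: P=P+[v[1],v[2],0]
        r.append(proj(P,c)[0]-((px[0]+.5)/4-.5+350,(px[1]+.5)/4-.5+260))
    return np.concatenate(r)
for fr in(0,1):
    s=least_squares(f,[1.5,0,0],args=(fr,)); print(s.x,f(s.x,fr).round(1).reshape(-1,2).tolist())
E
```

```text
[1.50107288 0.         0.        ] [[2.8, -0.4], [4.1, -2.4], [0.2, -0.5], [-3.8, -6.0], [4.5, -4.3], [-1.3, 1.3]]
[1.53123021e+00 1.62448611e-03 1.47044535e-05] [[1.3, 1.2], [2.6, 0.5], [-1.1, 2.2], [-4.2, -4.4], [4.1, -1.5], [-2.8, 2.4]]
```

Fit gives the catch at about 1.5 rad, short of its 1.7 stop. I press it down from above.

```bash
python3 -m pendant '[[[0,0,-1],0,1],[[0,0.8,0],0,1],[[0,0.7,0],0,1],[[0,0,0.6],0,1],[[0,0,0.3],0,1],[[0,0,0.2],0,1],[[0,0,0],0,1]]'; python3 -m pendant '[[[0,0,0.15],0,1],[[0,0,0.15],0,1],[[0,0,0],0,1]]'; python3 -m pendant '[[[0,0,0.1],0,1],[[0,0,0],0,1]]'
```

```text
clock: 22.12
tcp_pos: [0.5542, -0.0529, 0.0868]
orientation: [-0.001, 0.108, 0.994, 0.0]
wrist_force: [-0.9, -0.6, 0.4]
finger_gap: 0.0001
clock: 22.5
tcp_pos: [0.5545, -0.0527, 0.0814]
orientation: [-0.0, 0.107, 0.994, 0.0]
wrist_force: [-0.1, -0.1, -0.7]
finger_gap: 0.0002
clock: 22.75
tcp_pos: [0.5546, -0.0527, 0.0794]
orientation: [-0.0, 0.107, 0.994, -0.0]
wrist_force: [-0.3, -0.1, 0.6]
finger_gap: -0.0001
```

```bash
python3 -m pendant '[[[0,0,0.1],0,1],[[0,0,0],0,1]]'; python3 -m pendant '[[[0,0,0.1],0,1],[[0,0,0],0,1]]'; python3 look.py wrist w11.png
```

```text
clock: 23.0
tcp_pos: [0.5547, -0.0527, 0.0787]
orientation: [0.0, 0.107, 0.994, -0.0]
wrist_force: [-2.4, -0.1, 7.2]
finger_gap: -0.0001
clock: 23.25
tcp_pos: [0.5548, -0.0529, 0.0781]
orientation: [0.001, 0.107, 0.994, -0.0]
wrist_force: [-6.9, 0.1, 18.2]
finger_gap: 0.0
23.3 [ 0.5548 -0.0529  0.0781] [ 9.000e-04  1.072e-01  9.942e-01 -4.000e-04] [-0.24  0.37 -0.26  0.94 -0.   -0.02] [-6.6 -0.  17.4] 0.0001742764181526553
```

View pics/w11.png

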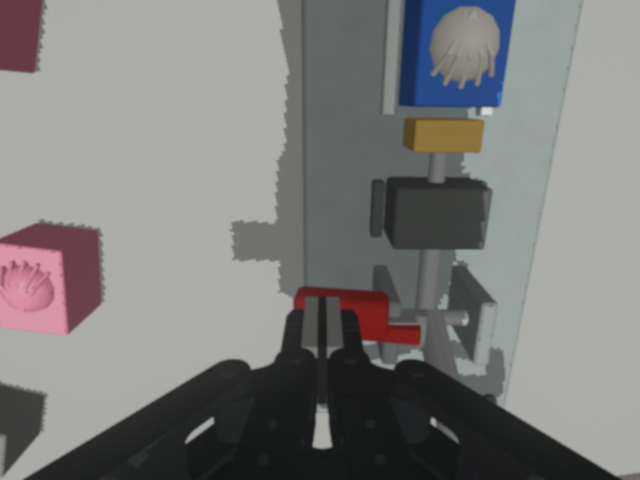

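Catch is on its stop (18 N reaction). I lift straight up and turn a quarter for the lever.

```bash
python3 -m pendant '[[[0,0,-1],0,1],[[0,0,-1],0,1],[[0,0,-1],0,1],[[0,0,-1],0,1],[[0,0,-1],0,1],[[0,0,-1],0,1],[[0,0,-1],0,1],[[0,0,-1],0,1],[[0,0,-1],0,1],[[0,0,-0.3],0,1]]'; python3 -m pendant '[[[0,0,0],1,0],[[0,0,0],1,0],[[0,0,0],1,0],[[0,0,0],1,0],[[0,0,0],1,0],[[0,0,0],1,0],[[0,0,0],1,0],[[0,0,0],1,0],[[0,0,0],1,0],[[0,0,0],1,0],[[0,0,0],1,0],[[0,0,0],1,0]]'; python3 -m pendant '[[[0,0,0],1,0],[[0,0,0],1,0],[[0,0,0],1,0],[[0,0,0],0,0]]'; python3 look.py wrist w12.png; python3 look.py top t12.png;  python3 look.py scene s12.png
```

```text
clock: 24.55
tcp_pos: [0.5552, -0.0527, 0.2627]
orientation: [0.001, 0.107, 0.994, -0.0]
wrist_force: [0.5, -0.5, -0.2]
finger_gap: 0.0001
clock: 26.05
tcp_pos: [0.5543, -0.0525, 0.2606]
orientation: [-0.001, 0.672, 0.74, -0.0]
wrist_force: [0.2, -0.2, 0.7]
finger_gap: 0.0424
clock: 26.55
tcp_pos: [0.5543, -0.0526, 0.2607]
orientation: [-0.0, 0.779, 0.628, -0.0]
wrist_force: [-0.2, 0.1, 0.6]
finger_gap: 0.0429
26.6 [ 0.5544 -0.0526  0.2608] [-4.000e-04  7.783e-01  6.279e-01 -3.000e-04] [-0.24  0.27  0.06  1.36 -0.    1.55] [-0.4 -0.1  0.2] 0.04300000266559774
26.65 [ 0.5544 -0.0526  0.261 ] [-3.000e-04  7.783e-01  6.279e-01 -3.000e-04] [-0.24  0.27  0.06  1.36 -0.    1.55] [-0.4  0.5 -0.3] 0.04261188629577324
26.7 [ 0.5545 -0.0526  0.2611] [-2.000e-04  7.784e-01  6.278e-01 -2.000e-04] [-0.24  0.27  0.06  1.36 -0.    1.55] [-0.2 -0.5  0.1] 0.042654112990718154
```

View pics/w12.png

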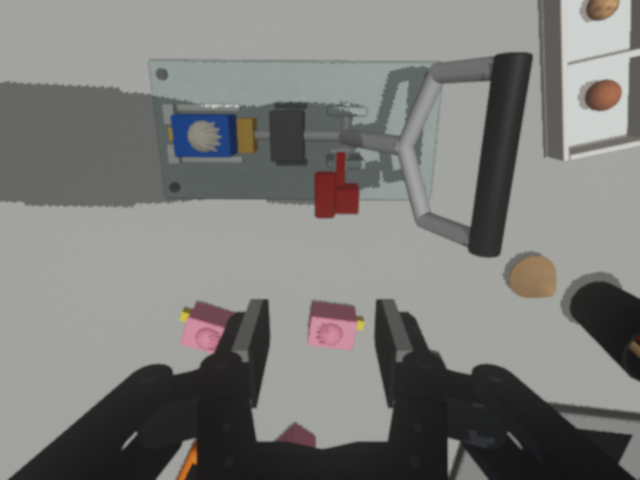

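View pics/s12.png

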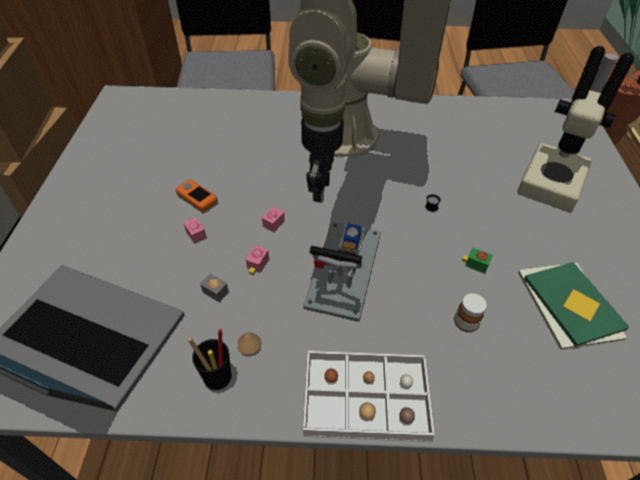

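The view shows the catch fully over at (335,195), the carrier in the nest at (205,135), and the bar from (512,55) to (486,252). Now I measure the bar and the catch.

```bash
python3 - <<'E'
from h import *
c=dict(np.load("last_wrist.npz")); p=(.5418,.0066,-.2160)
P=T(p,[[117,-52,194],[117,52,194],[117,0,194],[45,0,45]]); print("pred bar ends px",proj(P,c).round(1).tolist(),P[2].round(4))
a=ray(c,(512,57),.194); b=ray(c,(486,250),.194); m=(a+b)/2; print("bar",m, np.arctan2(*(a-b)[[1,0]])-np.pi/2)
t=np.array([.5545,-.0526]); d=m[:2]-t; th=2*np.arctan2(.6278,.7784); X=np.array([np.cos(th),np.sin(th)]); Y=np.array([np.sin(th),-np.cos(th)])
print("tool yaw",th-np.pi/2,"units",d@X/.02,d@Y/.02)
print("pred",(P[2,:2]-t)@X/.02,(P[2,:2]-t)@Y/.02)
for th in(1.5,1.6,1.7):
  o=[]
  for X_,Y_,Z in((18,10,119),(18,10,79),(36,10,119)):
    a_,b_=Y_+10,Z-64;o.append([X_,-10+a_*np.cos(th)-b_*np.sin(th),64+b_*np.cos(th)+a_*np.sin(th)])
  print(th,proj(T(p,o),c).round(1).tolist())
im=cv2.imread("pics/w12.png"); cv2.imwrite("pics/w12c.png",cv2.resize(im[130:230,290:390],None,fx=6,fy=6,interpolation=cv2.INTER_CUBIC))
E
```

```text
pred bar ends px [[484.0, 251.2], [512.9, 50.6], [497.3, 159.0], [345.1, 136.0]] [ 0.6561 -0.0185  0.194 ]
bar [ 0.65636918 -0.01959354  0.194     ] -0.2061977115568694
tool yaw -0.21338095072602448 units 2.69151302174947 4.6284606346702555
pred 2.7430763445913113 4.602555883118294
1.5 [[314.0, 218.3], [313.9, 169.9], [335.6, 218.3]]
1.6 [[314.2, 218.9], [313.9, 172.1], [335.4, 218.9]]
1.7 [[314.3, 218.8], [314.0, 174.0], [335.1, 218.8]]
```

View pics/w12c.png

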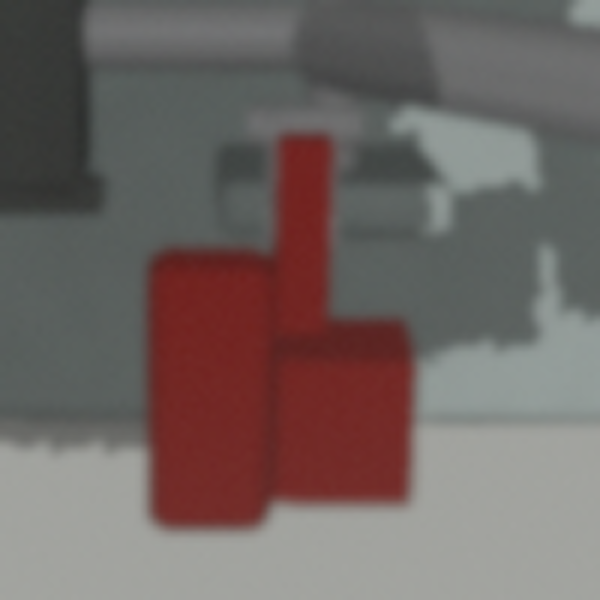

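Catch matches 1.7 rad (edge at row 175). I move over the bar and lower the fingers astride it.

```bash
python3 -m pendant '[[[0.54,0.92,0],0,0],[[0.54,0.92,0],0,0],[[0.54,0.92,0],0,0],[[0.54,0.92,0],0,0],[[0.54,0.92,0],0,0],[[0,0,0],0,0],[[0,0,0],0,0]]' 25; python3 look.py wrist w13.png; python3 look.py top t13.png; python3 -c "
import cv2
a=cv2.imread('pics/t13.png');cv2.imwrite('pics/t13c.png',cv2.resize(a[130:310,240:400],None,fx=4,fy=3.3,interpolation=cv2.INTER_CUBIC))"
```

```text
clock: 27.58
tcp_pos: [0.6554, -0.0196, 0.2612]
orientation: [-0.0, 0.779, 0.627, -0.0]
wrist_force: [-0.5, -0.2, 0.2]
finger_gap: 0.0428
27.625 [ 0.6553 -0.0197  0.2615] [-1.000e-04  7.788e-01  6.272e-01 -3.000e-04] [-0.15  0.48  0.36  1.46 -0.    1.63] [ 0.7 -0.5  0.7] 0.042677841314365784
27.675 [ 0.6553 -0.0198  0.2617] [-0.000e+00  7.789e-01  6.271e-01 -2.000e-04] [-0.15  0.48  0.36  1.46 -0.    1.63] [ 0.  -0.4  0.5] 0.042432645301362835
```

View pics/w13.png

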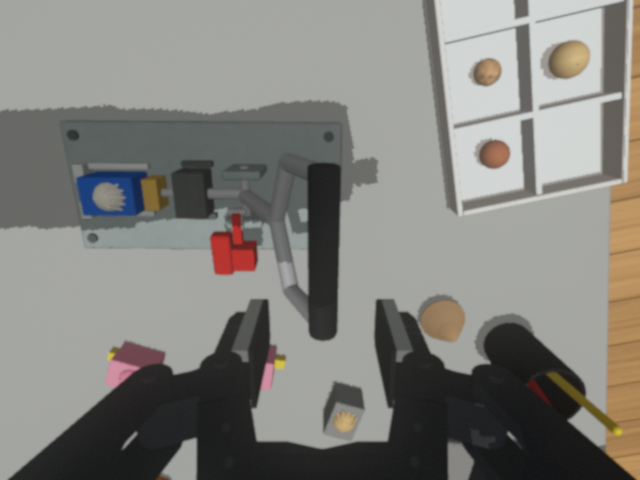

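Bar is upright in the picture at column 323, midway between the fingers. I descend and grip lightly.

```bash
python3 -m pendant '[[[0,0,0.8],0,0],[[0,0,0.8],0,0],[[0,0,0.8],0,0],[[0,0,0.8],0,0],[[0,0,0.6],0,0],[[0,0,0.5],0,0],[[0,0,0],0,0]]' 25; python3 -m pendant '[[[0,0,0],0,1],[[0,0,0],0,1],[[0,0,0],0,1],[[0,0,0],0,1]]' 25; python3 look.py wrist w14.png
```

```text
clock: 28.55
tcp_pos: [0.6556, -0.0194, 0.1745]
orientation: [-0.001, 0.779, 0.627, -0.001]
wrist_force: [-0.4, -0.3, 0.9]
finger_gap: 0.0429
clock: 29.05
tcp_pos: [0.6563, -0.0195, 0.1762]
orientation: [0.0, 0.779, 0.627, 0.0]
wrist_force: [-1.4, -0.6, 2.7]
finger_gap: 0.0167
29.1 [ 0.6563 -0.0195  0.1761] [4.000e-04 7.789e-01 6.272e-01 3.000e-04] [-0.15  0.49  0.18  1.26 -0.    1.63] [-1.5  0.6  3.1] 0.017028640707479656
```

View pics/w14.png

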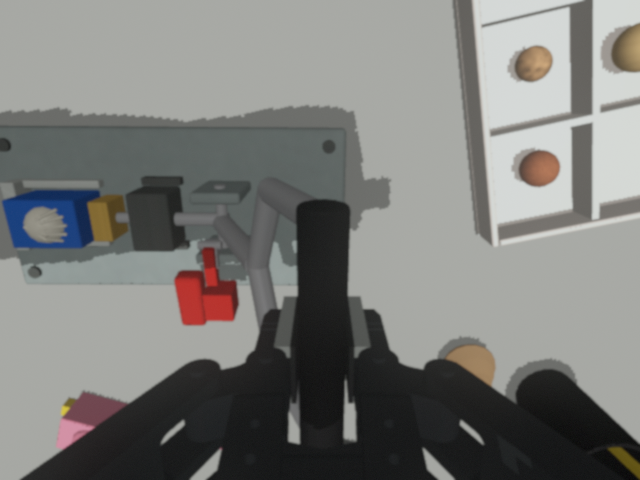

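```bash
python3 -m pendant '[[[0,-0.36,-0.16],0,1],[[0,-0.36,-0.15],0,1],[[0,-0.37,-0.12],0,1],[[0,-0.38,-0.12],0,1],[[0,-0.38,-0.09],0,1],[[0,-0.39,-0.08],0,1],[[0,-0.39,-0.05],0,1],[[0,-0.39,-0.04],0,1],[[0,0,0],0,1]]'; python3 look.py wrist w15.png; python3 look.py scene s15.png; python3 -c "
import cv2
a=cv2.imread('pics/s15.png');cv2.imwrite('pics/s15c.png',cv2.resize(a[150:340,240:440],None,fx=4,fy=3,interpolation=cv2.INTER_CUBIC))"
```

```text
clock: 30.22
tcp_pos: [0.5994, -0.0068, 0.1942]
orientation: [0.003, 0.779, 0.627, 0.003]
wrist_force: [6.2, 0.3, 6.1]
finger_gap: 0.0171
30.275 [ 0.5996 -0.0069  0.1942] [0.0027 0.7789 0.6272 0.0027] [-0.15  0.37  0.03  1.23  0.    1.64] [ 5.1 -0.9  5.2] 0.016888298589252466
30.325 [ 0.5997 -0.0069  0.1942] [0.0027 0.7789 0.6272 0.0027] [-0.15  0.37  0.03  1.23  0.    1.64] [5.6 0.7 7.3] 0.01626966747855697
```

View pics/w15.png

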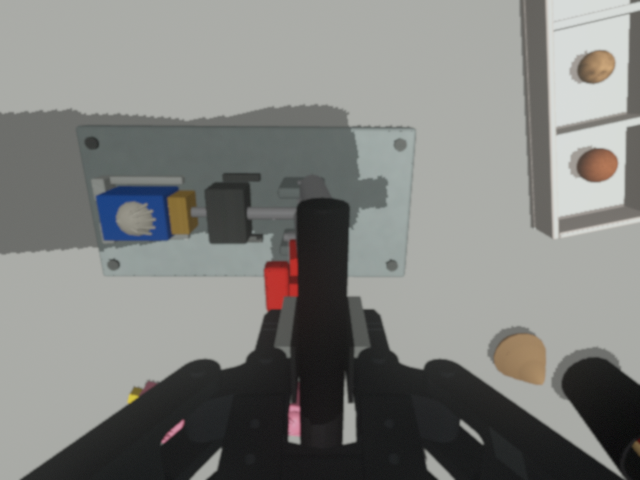

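```bash
python3 -m pendant '[[[0,-0.39,-0.02],0,1],[[0,-0.39,0],0,1],[[0,-0.39,0.02],0,1],[[0,-0.39,0.04],0,1],[[0,-0.39,0.05],0,1],[[0,-0.38,0.08],0,1],[[0,-0.38,0.09],0,1],[[0,-0.38,0.11],0,1],[[0,0,0],0,1]]'; python3 -m pendant '[[[0,-0.37,0.13],0,1],[[0,-0.36,0.14],0,1],[[0,-0.35,0.16],0,1],[[0,0,0],0,1]]'; python3 look.py wrist w16.png
```

```text
clock: 31.45
tcp_pos: [0.5384, 0.0067, 0.1859]
orientation: [0.002, 0.779, 0.627, 0.002]
wrist_force: [5.3, 0.7, 5.6]
finger_gap: 0.0172
clock: 31.95
tcp_pos: [0.5173, 0.0113, 0.1768]
orientation: [0.001, 0.779, 0.627, 0.002]
wrist_force: [5.7, 1.2, 3.3]
finger_gap: 0.0174
32.0 [0.5176 0.0113 0.1769] [0.0016 0.7788 0.6273 0.002 ] [-0.13  0.22 -0.21  1.13  0.    1.65] [5.5 1.9 3.8] 0.016859814289510475
```

View pics/w16.png

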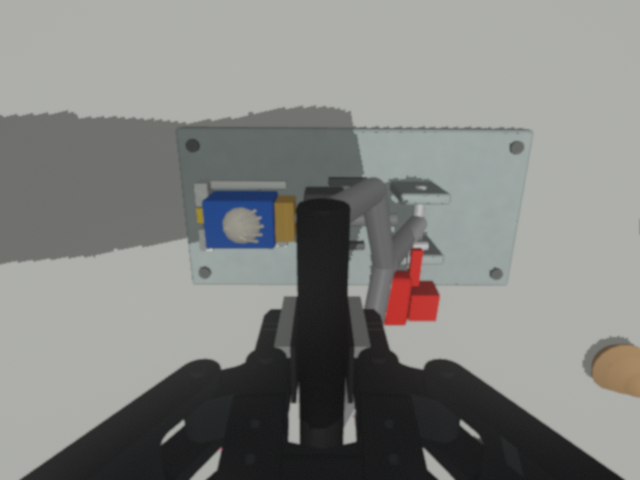

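```bash
python3 -m pendant '[[[0,-0.25,0.13],0,1],[[0,-0.2,0.1],0,1],[[0,0,0],0,1]]'; python3 -m pendant '[[[0,-0.1,0.05],0,1],[[0,0,0],0,1]]'
```

```text
clock: 32.38
tcp_pos: [0.5089, 0.0132, 0.1724]
orientation: [0.002, 0.779, 0.627, 0.002]
wrist_force: [5.0, 2.2, 4.4]
finger_gap: 0.0168
clock: 32.62
tcp_pos: [0.5085, 0.0133, 0.1722]
orientation: [0.003, 0.779, 0.627, 0.003]
wrist_force: [8.3, 0.6, 4.4]
finger_gap: 0.0172
```

```bash
python3 -m pendant '[[[0,-0.1,0.05],0,1],[[0,0,0],0,1]]'; python3 -m pendant '[[[0,-0.08,0.04],0,1],[[0,0,0],0,1],[[0,0,0],0,1]]';  python3 look.py wrist w17.png; python3 look.py scene s17.png; python3 look.py top t17.png; python3 - <<'E'
import cv2
a=cv2.imread('pics/w17.png');cv2.imwrite('pics/w17c.png',cv2.resize(a[120:330,170:470],None,fx=2.6,fy=2.6,interpolation=cv2.INTER_CUBIC))
a=cv2.imread('pics/s17.png');cv2.imwrite('pics/s17c.png',cv2.resize(a[130:340,180:440],None,fx=3,fy=2.8,interpolation=cv2.INTER_CUBIC))
from h import *
c=dict(np.load("last_wrist.npz")); p=(.5418,.0066,-.2160)
for nm,P in(("jaw rest",[[-51,-15,45],[-51,15,45]]),("jaw 6mm",[[-59,-15,45],[-59,15,45]]),("stop in",[[-109,-20,34],[-109,20,34]]),("car end fwd",[[-59,-18,52],[-59,18,52],[-109,-18,52],[-109,18,52]]),("car at centre",[[-55,-18,52],[-55,18,52],[-105,-18,52],[-105,18,52]])): print(nm,proj(T(p,P),c).round(1).tolist())
E
```

```text
clock: 32.88
tcp_pos: [0.5083, 0.0133, 0.172]
orientation: [0.004, 0.779, 0.627, 0.004]
wrist_force: [10.5, -0.1, 6.9]
finger_gap: 0.017
clock: 33.25
tcp_pos: [0.5082, 0.0133, 0.1719]
orientation: [0.005, 0.779, 0.627, 0.005]
wrist_force: [14.1, -0.5, 7.8]
finger_gap: 0.0171
33.3 [0.5082 0.0133 0.1719] [0.0054 0.7789 0.6271 0.0053] [-0.13  0.2  -0.25  1.1   0.    1.65] [13.3 -0.9  7.7] 0.01705351358357273
33.35 [0.5082 0.0133 0.1719] [0.0054 0.7789 0.6271 0.0053] [-0.13  0.2  -0.25  1.1   0.    1.65] [13.1 -1.1  8.3] 0.01704496129213873
33.4 [0.5082 0.0133 0.1719] [0.0054 0.7789 0.6271 0.0053] [-0.13  0.2  -0.25  1.1   0.    1.65] [14.5  0.6  6.7] 0.017063508469712288
jaw rest [[296.5, 244.2], [295.7, 204.1]]
jaw 6mm [[285.5, 244.3], [284.3, 204.2]]
stop in [[220.6, 245.9], [216.1, 194.0]]
car end fwd [[285.0, 251.6], [283.4, 202.4], [214.6, 251.9], [210.0, 202.6]]
car at centre [[290.6, 251.5], [289.2, 202.4], [220.3, 251.9], [215.9, 202.6]]
```

View pics/w17c.png

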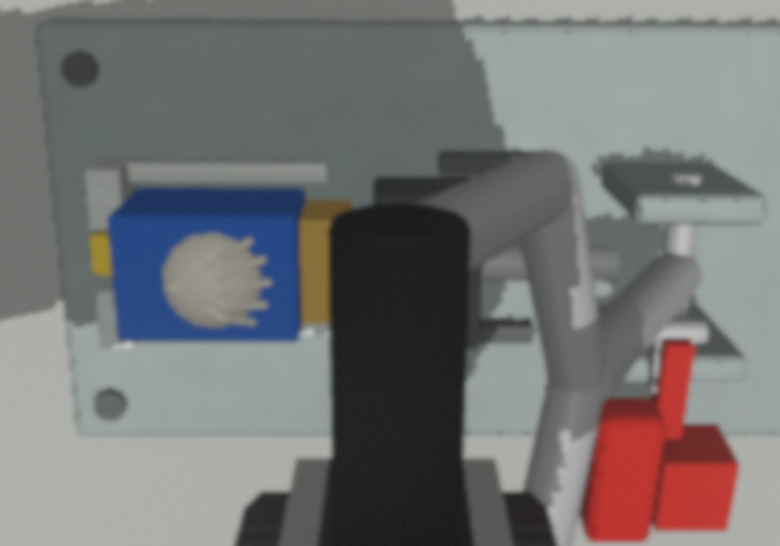

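View pics/s17c.png

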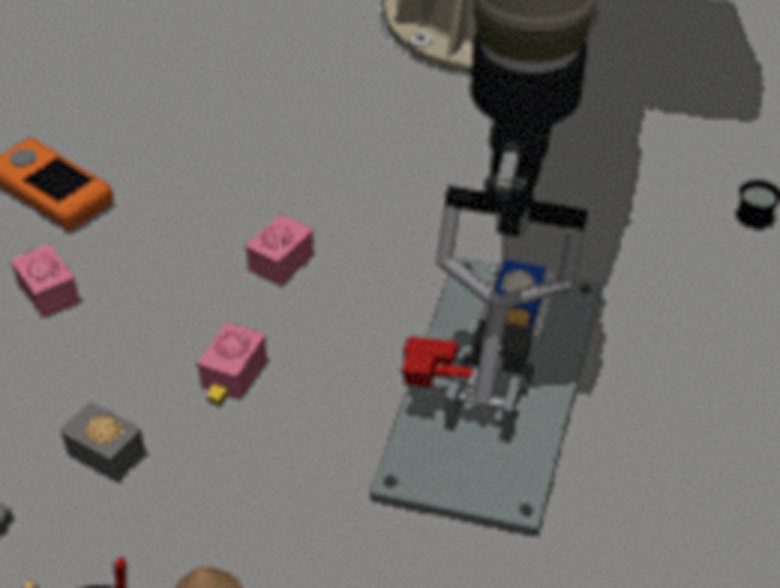

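View pics/t17.png

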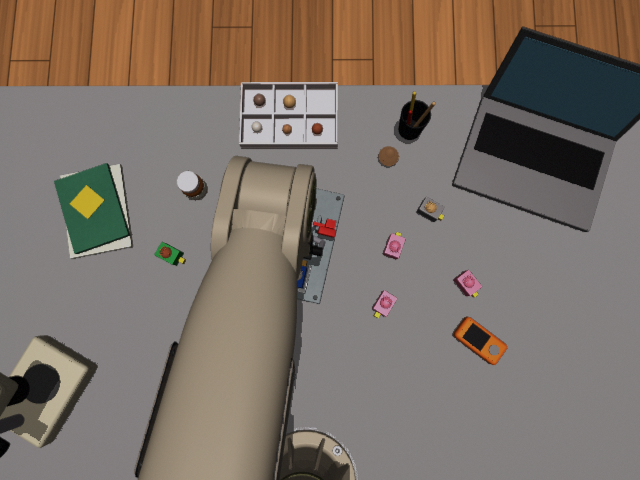

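The carrier is against the stop: its rear edge is at column 285 (285 predicted) and the brass jaw is touching it. The catch is over, the lever is on its stop with a steady 14 N, and the bystanders are unmoved.

```bash
python3 -c "
from workcell import env
print(env.hand_in()); s=env.get_state(); print(s['clock'],s['tcp_pos'],s['wrist_force'],s['finger_gap'])"
```

```text
the job is handed in; nothing more can be done
None
the job is handed in; nothing more can be done
```

I handed the job in at about 33 s of the 72 s allowed, with the gripper still holding the lever pulled to its stop. `hand_in()` gives no verdict, and no reading was possible after it.

- **Carrier:** I set the blue carrier in the nest with its tab in the slot of the front stop. It touched down at about 3 N, and I let go of it before touching the catch. In the last wrist image it lies against the stop with the brass jaw pressing it (rear edge at column 285, 285 predicted).
- **Catch:** the level sweep left it at about 1.5 rad, which was past the free angle but not at its stop. I pressed it down from above until it met its stop with 18 N. A later picture fitted 1.7 rad.
- **Lever:** I gripped the bar at 25 N and pulled it along its arc until it stopped. The bar ended about 34 mm in front of the vice origin, as calculated, and the reaction held steady at about 14 N.
- **Other things:** nothing else had visibly moved in the last scene and top pictures. I compared these by eye and did not measure them.

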